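# Set out the spice station on its coasters

## Task

Set out the spice station: stand the cobalt jar and the two clear shakers upright on the round coasters with the ring of their own colour (blue for the jar, the lid's colour for the shakers), the base wholly inside the ring, and lay the steel scoop on the wooden rest, inside its painted outline with the cup on the round part. Set each thing down rather than dropping it, and leave the stack of blue bowls where it stands.

Things in the scene. Friction and masses are not known exactly. Their poses are not given: they have to be found in the camera images.
- jar: closed cobalt-blue glass jar with a dark blue lid: upright cylinder 58 mm in diameter up to 56 mm, then a lid 53 mm in diameter from 60 mm up to 78 mm (80 mm over its small button), 120 to 240 g, loose. Origin: centre of its underside; z up; yaw is of no importance
- shaker_red: empty clear acrylic spice shaker with a closed red flip-top lid: upright cylinder 44 mm in diameter and 76 mm tall (clear to 56 mm, then the red lid, also 44 mm wide, to 73 mm, and on it a small flat tab), 50 to 100 g, loose. Origin: centre of its underside; z up; yaw is of no importance
- shaker_yellow: empty clear acrylic spice shaker with a closed yellow flip-top lid: upright cylinder 44 mm in diameter and 76 mm tall (clear to 56 mm, then the yellow lid, also 44 mm wide, to 73 mm, and on it a small flat tab), 50 to 100 g, loose. Origin: centre of its underside; z up; yaw is of no importance
- scoop: small steel measuring scoop lying flat, cup mouth up, 122 mm long, 40 to 85 g, loose. Origin: level with its underside, in the handle near the balance point; x points along the handle to the cup, z up. Cup: round, 40 mm across, 22 mm tall, centred at x = +42 mm. Handle: straight bar 12 mm wide (y), 4 to 14 mm above the underside, to x = -60 mm, free for fingers from x = -50 to +20 mm
- scoop_cup (a point): the centre of the underside of the scoop's cup (42 mm from the scoop's origin along its x)
- coaster_blue: round dark slate coaster, 96 mm in diameter and 5 mm thick, fixed, flat on top, with a painted blue ring whose inner diameter is 78 mm (the paint stands up under 1 mm, looks only): the place for the cobalt jar. Origin: centre of its underside; z up
- coaster_red: round dark slate coaster, 88 mm in diameter and 5 mm thick, fixed, flat on top, with a painted red ring whose inner diameter is 68 mm (the paint stands up under 1 mm, looks only): the place for the shaker with the red lid. Origin: centre of its underside; z up
- coaster_yellow: round dark slate coaster, 88 mm in diameter and 5 mm thick, fixed, flat on top, with a painted yellow ring whose inner diameter is 68 mm (the paint stands up under 1 mm, looks only): the place for the shaker with the yellow lid. Origin: centre of its underside; z up
- rest: flat light-wood rest for the scoop, 150 (x) by 74 (y) by 4 mm thick, fixed, with the scoop's dark painted outline: a disc 62 mm across centred at x = +42 mm for the cup, a stripe 32 mm wide from there to x = -70 mm for the handle. Origin: centre of its underside; x points to the cup end, z up. The scoop belongs with its origin over this one and its x along this x
- bowls: bystander: stack of three small blue-glazed bowls, 90 mm in diameter and 66 mm tall, 550 g, loose, not to be shifted. Origin: centre of its underside. (A loose wooden mortar, 100 mm across, its pestle standing up to 135 mm, also stands among the things, straight ahead of the robot, about 0.45 m out)
Not all that is in view belongs to the job. What is shaped like the shaker_red but green is not meant.

How it is judged:
At the end, for the whole second after the job is handed in: Jar upright within 10 mm of the centre of the blue-ringed coaster, each shaker upright within 12 mm of the centre of its colour's coaster, scoop flat on the rest, origin within 13 mm of the rest's, cup on the round part (13 mm along, 12 mm across); tilts under 0.1 rad; all released, at rest (horizontal distance between jar and coaster_blue below 0.01 m and angle between each of jar, shaker_red, shaker_yellow, scoop's own z axis and vertical below 0.1 rad and z of jar in the frame of coaster_blue between 0.002 and 0.009 m and horizontal distance between shaker_red and coaster_red below 0.012 m and z of shaker_red in the frame of coaster_red between 0.002 and 0.009 m and horizontal distance between shaker_yellow and coaster_yellow below 0.012 m and z of shaker_yellow in the frame of coaster_yellow between 0.002 and 0.009 m and horizontal distance between scoop and rest below 0.013 m and x of scoop_cup in the frame of rest between 0.029 and 0.055 m and y of scoop_cup in the frame of rest between -0.012 and 0.012 m and z of scoop in the frame of rest below 0.008 m and linear speed of each of jar, shaker_red, shaker_yellow, scoop below 0.02 m/s and contact force between the fingers and jar below 0.05 N and contact force between the fingers and shaker_red below 0.05 N and contact force between the fingers and shaker_yellow below 0.05 N and contact force between the fingers and scoop below 0.05 N); the robot touches nothing.
It fails at once if the jar is dropped: it moves faster than 0.6 m/s (a fall of about 18 mm) while the fingers do not touch it (linear speed of jar above 0.6 m/s and contact force between the fingers and jar below 0.05 N).
It fails at once if the shaker red is dropped: it moves faster than 0.6 m/s (a fall of about 18 mm) while the fingers do not touch it (linear speed of shaker_red above 0.6 m/s and contact force between the fingers and shaker_red below 0.05 N).
It fails at once if the shaker yellow is dropped: it moves faster than 0.6 m/s (a fall of about 18 mm) while the fingers do not touch it (linear speed of shaker_yellow above 0.6 m/s and contact force between the fingers and shaker_yellow below 0.05 N).
It fails at once if the scoop is dropped: it moves faster than 0.6 m/s (a fall of about 18 mm) while the fingers do not touch it (linear speed of scoop above 0.6 m/s and contact force between the fingers and scoop below 0.05 N).
It fails at once if the stack of blue bowls is shifted by more than 15 mm (distance of bowls from where it was at the start of the episode above 0.015 m).
It also fails if it takes over 118 s, if anything falls off the work surface, if the arm or the gripper's body presses on something with over 40 N, if the wrist force passes 120 N, or if a joint passes its speed limit or range.

## Robot

A 7-joint arm with a two-finger parallel gripper is mounted at the origin on the work surface. World frame = base frame: x ahead of the robot, y to its left, z up, the work surface at z = 0. Lengths are in m, angles in rad, forces in N, time in s.
With the tool pointing down it reaches from about 0.4 to 0.85 m from the base axis. Payload 4.5 kg.
Tool frame: the origin (TCP) lies on the centre line of the jaws, within the pads' length; the fingertips stand 8 mm ahead of it and the grasp point (between the pads) lies 11 mm behind it; z points along the fingers, x is the direction in which the jaws open and shut, and the axes are right-handed (so a half turn about z gives the same grasp; the last joint's range is limited). The gripper opens to 88 mm and grips with 3 to 60 N. Pads are 18 mm wide; open, the fingers measure 123 mm over their backs; the gripper's body (75 mm by 187 mm) begins 45 mm behind the grasp point.
Start: joints at [-1.277, 0.689, -0.195, 1.565, 0.157, 0.902, -0.215], TCP at [0.161, 0.604, 0.247] pointing down, gripper open.
Joint ranges: [-3.01, 3.01], [-0.46, 2.08], [-1.47, 1.51], [0.13, 2.56], [-1, 4.14], [0.04, 2.09], [-2.66, 2.66]. Speed limits (rad/s): [2.57, 2.57, 3.14, 3.14, 3.14, 3.14, 3.14].

## Interface

Orientations are given as a unit quaternion [x, y, z, w].
In Python, from plant import r gives the robot as it stands.
- The arm moves only by the shell command python3 -m pendant 'ROWS' [FORCE]. ROWS is JSON, a list of rows, each a list of 3 entries, a list of its own where there are three numbers: the turn, a rotation vector about the tool's x, y, z in rad, then the shift along the tool's x, y, z in m, then the opening, from 0 (shut) to 1 (fully open). In form: [[[wx, wy, wz], [tx, ty, tz], claw], ...]. A call has 1 to 10 rows; each row is the pose to reach, as a shift and turn from the pose commanded when the call began, along the tool's axes at that moment; what a row does not reach only later rows make up. A row lasts 1/10 s, in which the tool goes at most 50 mm and 8.59 degrees, less where a joint would pass 70% of its speed; a pose out of reach is approached as far as the arm can. A call with a gripper value outside its range is refused whole. The fingers move at their own pace and stop on an object; FORCE is the grip in N (left out, the last holds). Time passes only in rows, so rows that repeat a pose let the fingers close. It gives the time, the measured TCP pose, the force and the opening at its end, in the units of the state.
- r.get_state(): the state, without advancing time (a new reading comes with each control period).
- r.snapshot(name): name is "side" or "top"; returns a dict with "image" (384x512x3 uint8, red, green, blue), "mtx" (3x3 intrinsics, pixels), "dist" ([k1, k2, p1, p2, k3] as OpenCV has them; the pictures are not rectified), "R" (3x3) and "t" (3): a world point X has camera coordinates R X + t. Camera axes: x right, y down, z forward; pixel columns grow to the right and rows downward; lengths in m; the calibration is good to about 2 mm. A picture is of the moment at which its call begins. There is no depth.
- r.finish_job(): hands the job in, once; it reports no verdict.
The state is a dict: "clock": time; "q": joint angles; "qd": joint speeds; "joint_torque": joint torques, N m; "tool_pos": TCP position; "eef_rot": TCP orientation; "contact_force": force on the tool from outside, world axes, zero at the start; "moment": the same for the moment, N m; "opening": opening from 0.0 (shut) to 1.0 (fully open).
Only numpy, scipy, OpenCV 4.12 (cv2) and the standard library are available. Lean on these libraries where they do the work, as an engineer would, in place of code of your own. Each camera call takes 0.05 s, during which the arm holds its last target. There are 200 camera calls.

## Working session

There is one attempt and no reset: what is moved stays moved. The work goes in short steps, Python scripts to look and compute and a shell command to move; the robot and the scene stay as the last step left them, time stands still between calls to the robot, and variables do not carry over. Pictures are saved under pics/ and viewed, about 12 in all and at most 16, crops included, and the job is handed in when it is done.

```bash
ls; mkdir -p pics
cat > h.py <<'E'
import numpy as np, cv2
from plant import r
from scipy.spatial.transform import Rotation as Ro
def snap(n,f=None):
    s=r.snapshot(n)
    if f: cv2.imwrite('pics/'+f,cv2.cvtColor(np.asarray(s['image']),cv2.COLOR_RGB2BGR))
    return s
def ray(s,px):
    p=cv2.undistortPoints(np.array(px,float).reshape(-1,1,2),np.array(s['mtx'],float),np.array(s['dist'],float)).reshape(-1,2)
    R=np.array(s['R']);t=np.array(s['t'])
    d=np.c_[p,np.ones(len(p))]@R
    return -R.T@t,d
def plane(s,px,z):
    c,d=ray(s,px); return c+d*((z-c[2])/d[:,2])[:,None]
def proj(s,X):
    return cv2.projectPoints(np.array(X,float).reshape(-1,1,3),cv2.Rodrigues(np.array(s['R'],float))[0],np.array(s['t'],float),np.array(s['mtx'],float),np.array(s['dist'],float))[0].reshape(-1,2)
E
python3 - <<'E'
from h import *
a=snap('top','t1.png');b=snap('side','s1.png')
for s in(a,b): print(np.round(-np.array(s['R']).T@s['t'],3), np.round(s['R'],2).tolist(), s['mtx'])
x=r.get_state();print(x)
E
```

```text
pics
[ 0.354 -0.024  1.285] [[-0.02, -1.0, 0.0], [-0.99, 0.02, -0.13], [0.13, -0.0, -0.99]] [[430.06520405   0.         257.61189163]
 [  0.         430.06520405 190.25677528]
 [  0.           0.           1.        ]]
[0.356 0.792 0.582] [[-0.98, -0.19, 0.01], [-0.11, 0.54, -0.84], [0.15, -0.82, -0.55]] [[353.73999011   0.         259.62160737]
 [  0.         353.73999011 190.49888218]
 [  0.           0.           1.        ]]
{'clock': 0.1, 'q': array([-1.27720886,  0.68986702, -0.19453123,  1.56620063,  0.15730445,
        0.90250822, -0.21510907]), 'qd': array([-3.20603973e-04, -1.23196556e-03,  1.87759706e-03, -4.45174775e-03,
        8.11923426e-05,  7.29223168e-04, -2.47605169e-04]), 'joint_torque': array([-2.53496670e-03, -5.28500175e+01, -1.27143122e+00, -1.53836578e+01,
       -5.25906275e-02,  2.06554629e-03,  5.06752656e-05]), 'tool_pos': array([0.16044578, 0.60350134, 0.24602167]), 'eef_rot': array([ 7.92717816e-01,  6.09588247e-01, -5.93898700e-04,  5.29684158e-04]), 'contact_force': array([-0.55403882,  0.28875017, -0.96271818]), 'moment': array([-0.07082811,  0.0407895 , -0.022997  ]), 'opening': 0.9998993209174721}
```

View pics/t1.png

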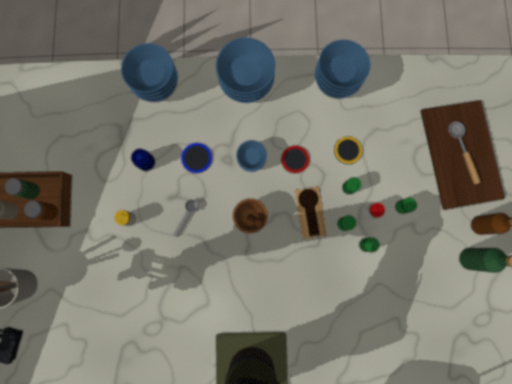

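View pics/s1.png

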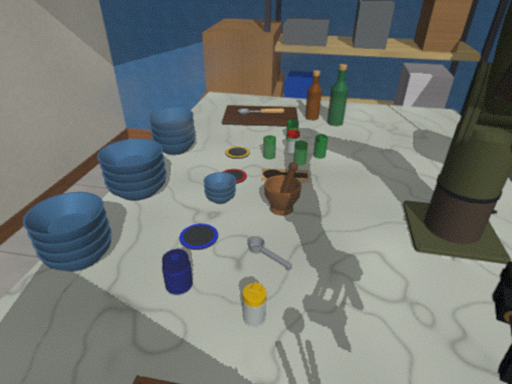

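The top view shows the following pixel positions:

| Thing | Pixel |
|---|---|
| Jar | (143,160) |
| Yellow shaker | (123,217) |
| Red shaker, among green ones | (377,210) |
| Scoop cup | (199,203) |
| Scoop handle end | (180,234) |
| Blue coaster | (197,158) |
| Red coaster | (295,159) |
| Yellow coaster | (348,150) |
| Rest disc | (308,198) |
| Rest stripe end | (314,236) |
| Bowls | (251,156) |
| Mortar | (250,215) |

The side view agrees with this.

```bash
cat > m.py <<'E'
from h import *
def blobs(img,lo,hi,box,amin=15):
    hsv=cv2.cvtColor(np.asarray(img),cv2.COLOR_RGB2HSV)
    m=cv2.inRange(hsv,lo,hi)
    if lo[0]==0 and hi[0]<15: m|=cv2.inRange(hsv,(170,lo[1],lo[2]),(180,255,255))
    k=np.zeros_like(m);x0,y0,x1,y1=box;k[y0:y1,x0:x1]=m[y0:y1,x0:x1]
    cs=[c for c in cv2.findContours(k,cv2.RETR_EXTERNAL,cv2.CHAIN_APPROX_NONE)[0] if cv2.contourArea(c)>amin]
    return cs
def show(name,s,cs,z):
    for c in cs:
        M=cv2.moments(c);u=(M['m10']/M['m00'],M['m01']/M['m00']);rr=cv2.boundingRect(c)
        print(name,np.round(u,1),rr,int(M['m00']),np.round(plane(s,[u],z)[0],4))
E
python3 - <<'E'
from m import *
s=snap('top');I=s['image']
show('jar',s,blobs(I,(110,150,30),(130,255,255),(125,140,165,180)),.06)
show('cblue',s,blobs(I,(110,150,30),(130,255,255),(170,135,220,185)),.005)
show('yel',s,blobs(I,(18,120,80),(35,255,255),(105,200,140,235)),.068)
show('cyel',s,blobs(I,(18,120,80),(35,255,255),(325,130,375,170)),.005)
show('cred',s,blobs(I,(0,120,70),(8,255,255),(270,140,320,180)),.005)
show('red',s,blobs(I,(0,120,70),(8,255,255),(360,195,395,230)),.068)
show('green',s,blobs(I,(45,120,30),(85,255,255),(330,170,425,260)),.04)
show('bowl',s,blobs(I,(95,80,50),(115,255,255),(230,135,275,180)),.05)
hsv=cv2.cvtColor(I,cv2.COLOR_RGB2HSV)
# rest: dark paint
g=cv2.cvtColor(I,cv2.COLOR_RGB2GRAY)
for nm,px in(('cup',[199,203]),('hend',[180,234]),('disc',[308,198]),('send',[314,236])): print(nm,plane(s,[px],.01)[0].round(3),hsv[px[1],px[0]])
import cv2
big=lambda b,n:cv2.imwrite('pics/'+n,cv2.resize(I[b[1]:b[3],b[0]:b[2],::-1],None,fx=6,fy=6,interpolation=cv2.INTER_CUBIC))
A=cv2.resize(I[180:260,160:220,::-1],None,fx=6,fy=6,interpolation=cv2.INTER_CUBIC)
B=cv2.resize(I[180:260,285:345,::-1],None,fx=6,fy=6,interpolation=cv2.INTER_CUBIC)
cv2.imwrite('pics/c1.png',np.hstack([A,B]))
E
```

```text
jar [142.5 159.1] (132, 150, 22, 19) 272 [0.6092 0.3049 0.06  ]
cblue [196.3 157.4] (182, 143, 30, 30) 635 [0.6226 0.1551 0.005 ]
yel [122.1 217.2] (115, 210, 15, 15) 158 [0.4402 0.3588 0.068 ]
cyel [348.  149.8] (335, 137, 27, 27) 550 [ 0.6379 -0.3069  0.005 ]
cred [294.9 158.9] (281, 146, 28, 27) 558 [ 0.6123 -0.1439  0.005 ]
red [376.9 209.4] (370, 203, 15, 14) 153 [ 0.4491 -0.3681  0.068 ]
green [369.1 244.5] (361, 239, 18, 12) 154 [ 0.3501 -0.3481  0.04  ]
green [346.5 222.7] (338, 216, 18, 14) 158 [ 0.4145 -0.285   0.04  ]
green [405.8 205.3] (396, 198, 20, 15) 186 [ 0.4614 -0.4625  0.04  ]
green [351.7 185.2] (344, 178, 17, 15) 161 [ 0.5239 -0.3051  0.04  ]
bowl [251.3 155.5] (237, 141, 29, 30) 645 [ 0.6158 -0.0124  0.05  ]
cup [0.483 0.146 0.01 ] [ 27  22 103]
hend [0.392 0.203 0.01 ] [ 30  24 108]
disc [ 0.492 -0.179  0.01 ] [  9 162  30]
send [ 0.379 -0.193  0.01 ] [ 17 104  96]
```

View pics/c1.png

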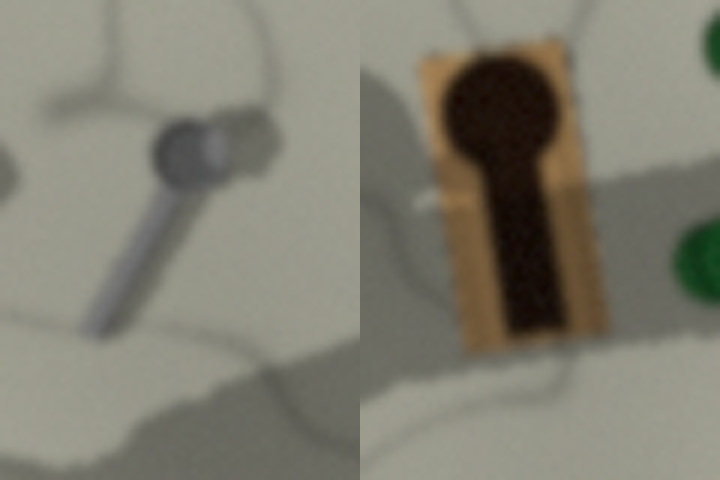

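Run:
```python
from h import *
s=snap('top')
f=lambda x,y,ox:[(x+.5)/6-.5+ox,(y+.5)/6-.5+180]
c=plane(s,[f(189,156,160)],.02)[0];e=plane(s,[f(97,332,160)],.012)[0]
d=(c-e)[:2];L=np.hypot(*d);u=d/L;print('scoop cup',c,'end',e,'L(102)',L,'org',c[:2]-.042*u,'yaw',np.degrees(np.arctan2(u[1],u[0])))
# rest corners crop
q=plane(s,[f(x,y,285) for x,y in((62,55),(205,40),(250,332),(107,352))],.004)
print(q.round(4)); o=q.mean(0); 
u=(q[0]+q[1]-q[2]-q[3])[:2]/2; print('rest',o,np.linalg.norm(u),np.linalg.norm(q[0]-q[1]),'yaw',np.degrees(np.arctan2(u[1],u[0])))
k=plane(s,[f(140,112,285)],.004)[0];k2=plane(s,[f(175,332,285)],.004)[0];v=(k-k2)[:2];print(k,k2,np.linalg.norm(v),'org',k[:2]-v/np.linalg.norm(v)*.042,np.degrees(np.arctan2(v[1],v[0])))
# side-view checks
b=snap('side')
for P in([.609,.305,.07],[.44,.359,.068],[.449,-.368,.068],[.483,.146,.02],[.6226,.1551,.005]): print(P,proj(b,P).round(1))
x=r.get_state();print(x['tool_pos'],Ro.from_quat(x['eef_rot']).as_matrix().round(3))
```

```text
scoop cup [0.47466799 0.16859821 0.02      ] end [0.38923799 0.21532378 0.012     ] L(102) 0.09737332903037205 org [0.4378195  0.18875233] yaw -28.676266385396325
[[ 0.5212 -0.1412  0.004 ]
 [ 0.5274 -0.2133  0.004 ]
 [ 0.3811 -0.2304  0.004 ]
 [ 0.3727 -0.1592  0.004 ]]
rest [ 0.45060973 -0.18603436  0.004     ] 0.1484261263525823 0.07237863127904659 yaw 6.771379575728988
[ 0.49171853 -0.17941154  0.004     ] [ 0.38188245 -0.1931704   0.004     ] 0.11069449622684191 org [ 0.45004423 -0.18463197] 7.140089084770723
[0.609, 0.305, 0.07] [[178.  258.2]]
[0.44, 0.359, 0.068] [[254.5 292.5]]
[0.449, -0.368, 0.068] [[292.7 132.7]]
[0.483, 0.146, 0.02] [[254.3 235. ]]
[0.6226, 0.1551, 0.005] [[198.5 234.6]]
[0.16048022 0.6037775  0.24634486] [[ 0.257  0.966 -0.   ]
 [ 0.966 -0.257 -0.001]
 [-0.001  0.    -1.   ]]
```

```bash
cat > go.py <<'E'
import sys
from h import *
a=list(map(float,sys.argv[1:]))
x=r.get_state();R=Ro.from_quat(x['eef_rot']);p=x['tool_pos'];M=R.as_matrix()
yaw=np.degrees(np.arctan2(M[1,0],M[0,0]))
print('clk',x['clock'],'p',p.round(4),'yaw',yaw.round(1),'z',M[:,2].round(3),'F',x['contact_force'].round(1),'op',round(x['opening'],3),'q',x['q'].round(2))
if len(a)>=3:
    s=R.inv().apply(np.array(a[:3])-p);print('shift',s.round(4),'len',np.linalg.norm(s).round(3))
    if len(a)>3:
        t=Ro.from_euler('z',a[3],degrees=True)*Ro.from_quat([1,0,0,0]);print('turn',(R.inv()*t).as_rotvec().round(3))
E
python3 go.py .44 .359 .25
python3 - <<'E'
from m import *
s=snap('top');b=snap('side')
# refine by side view: lid masks
show('syel',b,blobs(b['image'],(18,120,80),(35,255,255),(235,275,275,310)),.066)
show('sred',b,blobs(b['image'],(0,100,50),(8,255,255),(280,125,305,142)),.066)
show('sjar',b,blobs(b['image'],(110,120,20),(130,255,255),(155,240,200,300)),.04)
print('green base proj', proj(s,[[.414,-.285,.04]]))
E
python3 -m pendant '[[[0,0,0],[-0.08,0.16,0],1],[[0,0,0],[-0.165,0.332,0],1],[[0,0,0],[-0.165,0.332,0],1],[[0,0,0],[-0.165,0.332,0],1],[[0,0,0],[-0.165,0.332,0],1],[[0,0,0],[-0.165,0.332,0],1],[[0,0,0],[-0.165,0.332,0],1],[[0,0,0],[-0.165,0.332,0],1],[[0,0,0],[-0.165,0.332,0],1],[[0,0,0],[-0.165,0.332,0],1]]' 20; python3 go.py .44 .359 .034
```

```text
clk 0.25 p [0.1605 0.6038 0.2463] yaw 75.1 z [-0.    -0.001 -1.   ] F [-0.   0.3 -0.1] op 1.003 q [-1.28  0.69 -0.19  1.57  0.16  0.9  -0.22]
shift [-0.1648  0.333  -0.0035] len 0.372
syel [254.  294.4] (243, 282, 23, 25) 431 [0.4404 0.3618 0.066 ]
sred [293.3 133.6] (288, 130, 12, 8) 69 [ 0.4465 -0.3651  0.066 ]
sjar [176.7 271.4] (163, 250, 29, 44) 959 [0.6122 0.3131 0.04  ]
sjar [189.7 244.9] (180, 240, 20, 9) 54 [0.6142 0.2314 0.04  ]
green base proj [[346.52978234 222.82437889]]
clock: 1.35
tool_pos: [0.4384, 0.3599, 0.2467]
eef_rot: [0.793, 0.61, 0.0, -0.001]
contact_force: [-0.5, 0.4, 0.2]
opening: 1.004
clk 1.35 p [0.4384 0.3599 0.2467] yaw 75.1 z [-0.001  0.001 -1.   ] F [-0.5  0.4  0.2] op 1.004 q [-0.62  0.62 -0.24  1.74  0.19  0.81  0.36]
shift [-0.0007  0.002   0.2127] len 0.213
```

```bash
python3 -m pendant '[[[0,0,0],[0,0.002,0.05],1],[[0,0,0],[0,0.002,0.1],1],[[0,0,0],[0,0.002,0.14],1],[[0,0,0],[0,0.002,0.17],1],[[0,0,0],[0,0.002,0.19],1],[[0,0,0],[0,0.002,0.205],1],[[0,0,0],[0,0.002,0.213],1],[[0,0,0],[0,0.002,0.213],1],[[0,0,0],[0,0.002,0.213],1],[[0,0,0],[0,0.002,0.213],1]]'
python3 -m pendant '[[[0,0,0],[0,0,0],0.4],[[0,0,0],[0,0,0],0.4],[[0,0,0],[0,0,0],0.4],[[0,0,0],[0,0,0],0.4],[[0,0,0],[0,0,0],0.4],[[0,0,0],[0,0,0],0.4],[[0,0,0],[0,0,0],0.4],[[0,0,0],[0,0,0],0.4],[[0,0,0],[0,0,0],0.4],[[0,0,0],[0,0,0],0.4]]' 15
python3 go.py .638 -.307 .25; python3 -c "
from h import *
snap('side','s2.png')"
```

```text
clock: 2.35
tool_pos: [0.4415, 0.3594, 0.0348]
eef_rot: [0.793, 0.61, 0.001, -0.0]
contact_force: [-0.1, -0.5, 0.4]
opening: 0.999
clock: 3.35
tool_pos: [0.441, 0.3589, 0.0337]
eef_rot: [0.793, 0.61, 0.0, -0.0]
contact_force: [0.7, 0.8, -0.2]
opening: 0.494
clk 3.35 p [0.441  0.3589 0.0337] yaw 75.1 z [ 0.  0. -1.] F [ 0.7  0.8 -0.2] op 0.494 q [-0.69  0.94 -0.13  1.87  0.3   0.35  0.26]
shift [-0.5929  0.3614 -0.2165] len 0.727
```

View pics/s2.png

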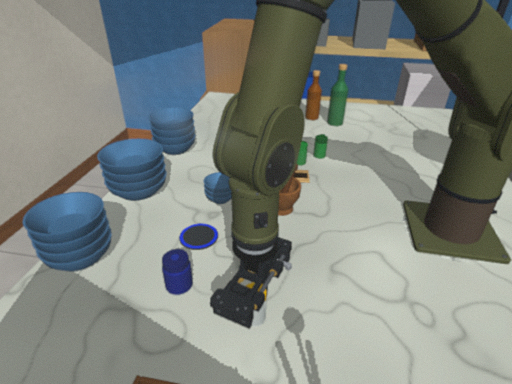

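The side view shows the gripper closed on the yellow shaker at (265,305), with its long axis along the jaws. The opening of 0.494 (43.5 mm) confirms the grip. Next I lift and carry it.

```bash
python3 -m pendant '[[[0,0,0],[0,0,-0.02],0.4],[[0,0,0],[0,0,-0.05],0.4],[[0,0,0],[0,0,-0.09],0.4],[[0,0,0],[0,0,-0.13],0.4],[[0,0,0],[0,0,-0.17],0.4],[[0,0,0],[-0.02,0.012,-0.2],0.4],[[0,0,0],[-0.05,0.03,-0.216],0.4],[[0,0,0],[-0.08,0.049,-0.216],0.4],[[0,0,0],[-0.11,0.067,-0.216],0.4],[[0,0,0],[-0.14,0.085,-0.216],0.4]]'
python3 go.py .638 -.307 .25
```

```text
clock: 4.4
tool_pos: [0.487, 0.1998, 0.2497]
eef_rot: [0.793, 0.61, -0.0, 0.0]
contact_force: [0.7, -0.6, -1.2]
opening: 0.494
clk 4.4 p [0.487  0.1998 0.2497] yaw 75.1 z [-0.001 -0.001 -1.   ] F [ 0.7 -0.6 -1.2] op 0.494 q [-0.31  0.56 -0.27  1.86  0.21  0.75  0.62]
shift [-0.451   0.2762 -0.    ] len 0.529
```

```bash
python3 -m pendant '[[[0,0,0],[-0.036,0.022,0],0.4],[[0,0,0],[-0.072,0.044,0],0.4],[[0,0,0],[-0.108,0.066,0],0.4],[[0,0,0],[-0.144,0.088,0],0.4],[[0,0,0],[-0.18,0.11,0],0.4],[[0,0,0],[-0.216,0.132,0],0.4],[[0,0,0],[-0.252,0.154,0],0.4],[[0,0,0],[-0.288,0.176,0],0.4],[[0,0,0],[-0.324,0.198,0],0.4],[[0,0,0],[-0.36,0.22,0],0.4]]'
python3 go.py .638 -.307 .1
```

```text
clock: 5.4
tool_pos: [0.6068, -0.2046, 0.2493]
eef_rot: [0.793, 0.609, -0.0, -0.001]
contact_force: [0.5, 0.4, -1.1]
opening: 0.492
clk 5.4 p [ 0.6068 -0.2046  0.2493] yaw 75.1 z [-0.001  0.    -1.   ] F [ 0.5  0.4 -1.1] op 0.492 q [ 0.42  0.72 -0.3   1.51  0.24  0.96  1.35]
shift [-0.091   0.0567  0.1492] len 0.184
```

```bash
python3 -m pendant '[[[0,0,0],[-0.035,0.022,0],0.4],[[0,0,0],[-0.07,0.044,0],0.4],[[0,0,0],[-0.09,0.056,0.02],0.4],[[0,0,0],[-0.09,0.056,0.05],0.4],[[0,0,0],[-0.09,0.056,0.08],0.4],[[0,0,0],[-0.09,0.056,0.11],0.4],[[0,0,0],[-0.09,0.056,0.135],0.4],[[0,0,0],[-0.09,0.056,0.15],0.4],[[0,0,0],[-0.09,0.056,0.15],0.4],[[0,0,0],[-0.09,0.056,0.15],0.4]]'
python3 go.py .638 -.307 .0395; python3 -c "
from h import *
s=snap('side','s3.png');print(proj(s,[.638,-.307,.005]))
t=snap('top','t3.png');print(proj(t,[.638,-.307,.005]))
cv2.imwrite('pics/c3.png',np.hstack([cv2.resize(q['image'][y:y+80,x:x+80,::-1],None,fx=5,fy=5) for q,x,y in((s,200,100),(t,310,110))]))"
```

```text
clock: 6.4
tool_pos: [0.6387, -0.3043, 0.1003]
eef_rot: [0.793, 0.61, 0.0, 0.0]
contact_force: [0.2, 0.0, -1.1]
opening: 0.496
clk 6.4 p [ 0.6387 -0.3043  0.1003] yaw 75.1 z [ 0.001 -0.    -1.   ] F [ 0.2  0.  -1.1] op 0.496 q [ 0.51  0.98 -0.27  1.39  0.31  0.81  1.45]
shift [-0.0028 -0.      0.0608] len 0.061
[[236.88472596 151.24270127]]
[[347.99336502 149.74056282]]
```

View pics/c3.png

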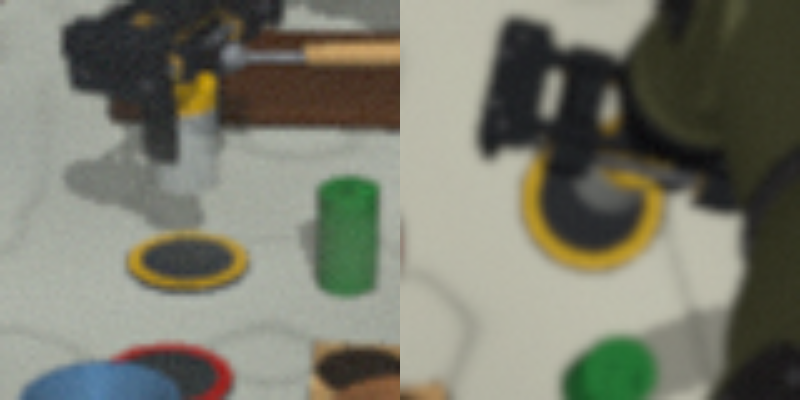

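The shaker hangs upright above the coaster: its base is at crop (188,185) and the ring centre at (188,262). Next I lower it and release.

```bash
python3 -m pendant '[[[0,0,0],[-0.002,0,0.02],0.4],[[0,0,0],[-0.003,0,0.04],0.4],[[0,0,0],[-0.003,0,0.052],0.4],[[0,0,0],[-0.003,0,0.058],0.4],[[0,0,0],[-0.003,0,0.061],0.4],[[0,0,0],[-0.003,0,0.061],0.4],[[0,0,0],[-0.003,0,0.061],0.4]]'
python3 go.py .638 -.307 .0390
python3 -m pendant '[[[0,0,0],[0,0,0],0.6],[[0,0,0],[0,0,0],0.8],[[0,0,0],[0,0,0],0.9],[[0,0,0],[0,0,0],0.9],[[0,0,0],[0,0,-0.02],0.9],[[0,0,0],[0,0,-0.06],0.9],[[0,0,0],[0,0,-0.11],0.9],[[0,0,0],[0,0,-0.16],0.9],[[0,0,0],[0,0,-0.2],0.9],[[0,0,0],[0,0,-0.2],0.9]]'
python3 go.py .449 -.367 .24 65
```

```text
clock: 7.2
tool_pos: [0.6382, -0.3072, 0.0396]
eef_rot: [0.793, 0.61, 0.0, 0.001]
contact_force: [0.7, -0.9, 0.1]
opening: 0.493
clk 7.2 p [ 0.6382 -0.3072  0.0396] yaw 75.1 z [ 0.001 -0.    -1.   ] F [ 0.7 -0.9  0.1] op 0.493 q [ 0.5   1.06 -0.25  1.4   0.33  0.72  1.44]
shift [ 0.0001 -0.0002  0.0006] len 0.001
clock: 8.2
tool_pos: [0.6414, -0.3082, 0.248]
eef_rot: [0.793, 0.609, 0.004, 0.006]
contact_force: [0.6, -0.1, 0.1]
opening: 0.898
clk 8.2 p [ 0.6414 -0.3082  0.248 ] yaw 75.1 z [ 0.014 -0.005 -1.   ] F [ 0.6 -0.1  0.1] op 0.898 q [ 0.53  0.82 -0.3   1.28  0.25  1.07  1.5 ]
shift [-0.1063 -0.1709  0.0056] len 0.201
turn [ 0.015 -0.     0.176]
```

```bash
python3 -m pendant '[[[0,0,0.05],[-0.026,-0.042,0],0.72],[[0,0,0.1],[-0.053,-0.085,0],0.72],[[0,0,0.15],[-0.08,-0.128,0],0.72],[[0,0,0.176],[-0.106,-0.171,0],0.72],[[0,0,0.176],[-0.106,-0.171,0],0.72],[[0,0,0.176],[-0.106,-0.171,0],0.72],[[0,0,0.176],[-0.106,-0.171,0],0.72]]'
python3 go.py .448 -.367 .034 65
python3 - <<'E'
from m import *
s=snap('top');I=s['image']
show('cyel',s,blobs(I,(18,120,80),(35,255,255),(325,130,375,170)),.068)
b=snap('side')
show('syel',b,blobs(b['image'],(18,120,80),(35,255,255),(220,115,255,160),10),.066)
show('sred',b,blobs(b['image'],(0,100,50),(8,255,255),(280,120,310,145),10),.066)
show('green',b,blobs(b['image'],(45,100,30),(85,255,255),(255,115,335,170)),.04)
cv2.imwrite('pics/s4.png',np.hstack([cv2.resize(q['image'][y:y+80,x:x+80,::-1],None,fx=5,fy=5) for q,x,y in((b,220,100),(s,320,110))]))
E
```

```text
clock: 8.9
tool_pos: [0.4467, -0.3648, 0.2393]
eef_rot: [0.843, 0.538, 0.001, 0.001]
contact_force: [0.4, -0.6, 0.2]
opening: 0.723
clk 8.9 p [ 0.4467 -0.3648  0.2393] yaw 65.1 z [ 0.002  0.    -1.   ] F [ 0.4 -0.6  0.2] op 0.723 q [ 0.77  0.64 -0.28  1.72  0.23  0.81  1.52]
shift [-0.0016  0.0017  0.2053] len 0.205
turn [ 0.002 -0.001  0.002]
cyel [348.1 149.7] (335, 137, 27, 27) 554 [ 0.6242 -0.2934  0.068 ]
syel [236.7 153.5] (226, 148, 23, 10) 43 [ 0.6051 -0.1756  0.066 ]
syel [237.1 134.2] (232, 130, 11, 9) 70 [ 0.6386 -0.3178  0.066 ]
sred [293.4 133.8] (288, 130, 12, 9) 75 [ 0.4459 -0.3641  0.066 ]
green [300.6 151.6] (295, 141, 13, 24) 191 [ 0.4112 -0.2832  0.04  ]
green [269.7 144.5] (264, 136, 11, 23) 119 [ 0.5218 -0.3148  0.04  ]
green [320.2 145.8] (314, 135, 13, 23) 201 [ 0.3484 -0.3421  0.04  ]
green [292.2 124. ] (287, 119, 11, 11) 77 [ 0.4651 -0.5136  0.04  ]
green [331.7 119.3] (328, 115, 7, 10) 36 [ 0.3138 -0.5963  0.04  ]
```

View pics/s4.png

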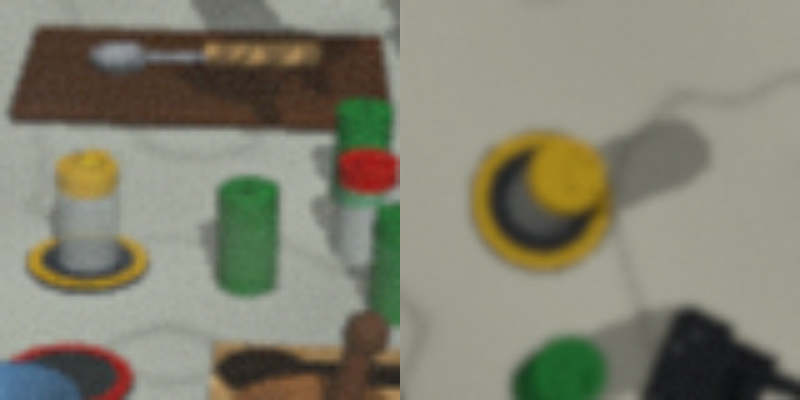

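Yellow stands upright inside its ring: in the side crop its base is at (88,260) and the ring centre at (88,262). Next is the grasp of the red shaker.

```bash
python3 -c "
from h import *
s=snap('top');print(((proj(s,[[.638,-.307,.08],[.638,-.307,.005]])-[320,110])*5+[400,0]).round(0))"
python3 -m pendant '[[[0,0,0],[-0.001,0.001,0.04],0.72],[[0,0,0],[-0.001,0.001,0.08],0.72],[[0,0,0],[-0.001,0.001,0.11],0.72],[[0,0,0],[-0.001,0.001,0.14],0.72],[[0,0,0],[-0.001,0.001,0.165],0.72],[[0,0,0],[-0.001,0.001,0.185],0.72],[[0,0,0],[-0.001,0.001,0.2],0.72],[[0,0,0],[-0.001,0.001,0.205],0.72],[[0,0,0],[-0.001,0.001,0.205],0.72],[[0,0,0],[-0.001,0.001,0.205],0.72]]'
python3 -m pendant '[[[0,0,0],[0,0,0],0.4],[[0,0,0],[0,0,0],0.4],[[0,0,0],[0,0,0],0.4],[[0,0,0],[0,0,0],0.4],[[0,0,0],[0,0,0],0.4],[[0,0,0],[0,0,0],0.4],[[0,0,0],[0,0,0],0.4]]' 15
python3 go.py .612 -.144 .25 65
```

```text
[[567. 170.]
 [540. 199.]]
clock: 10.05
tool_pos: [0.4462, -0.3671, 0.0344]
eef_rot: [0.843, 0.538, 0.0, 0.001]
contact_force: [0.1, -0.6, -0.4]
opening: 0.722
clock: 10.75
tool_pos: [0.4458, -0.3672, 0.0343]
eef_rot: [0.843, 0.537, 0.0, 0.0]
contact_force: [-1.3, -0.1, 5.6]
opening: 0.491
clk 10.75 p [ 0.4458 -0.3672  0.0343] yaw 65.0 z [ 0.001 -0.001 -1.   ] F [-1.3 -0.1  5.6] op 0.491 q [ 0.7   0.95 -0.16  1.84  0.35  0.38  1.42]
shift [ 0.2724  0.0566 -0.2157] len 0.352
turn [0.001 0.    0.   ]
```

```bash
python3 -m pendant '[[[0,0,0],[0,0,-0.01],0.4],[[0,0,0],[0,0,-0.04],0.4],[[0,0,0],[0,0,-0.08],0.4],[[0,0,0],[0,0,-0.12],0.4],[[0,0,0],[0,0,-0.16],0.4],[[0,0,0],[0,0,-0.2],0.4],[[0,0,0],[0.02,0.004,-0.216],0.4],[[0,0,0],[0.05,0.01,-0.216],0.4],[[0,0,0],[0.08,0.017,-0.216],0.4],[[0,0,0],[0.11,0.023,-0.216],0.4]]'
python3 -m pendant '[[[0,0,0],[0.035,0.007,0],0.4],[[0,0,0],[0.07,0.014,0],0.4],[[0,0,0],[0.105,0.022,0],0.4],[[0,0,0],[0.14,0.029,0],0.4],[[0,0,0],[0.162,0.034,0.02],0.4],[[0,0,0],[0.162,0.034,0.05],0.4],[[0,0,0],[0.162,0.034,0.09],0.4],[[0,0,0],[0.162,0.034,0.13],0.4],[[0,0,0],[0.162,0.034,0.15],0.4],[[0,0,0],[0.162,0.034,0.15],0.4]]'
python3 go.py .612 -.144 .04 65;  python3 -c "
from h import *
s=snap('side');t=snap('top')
cv2.imwrite('pics/c5.png',np.hstack([cv2.resize(q['image'][y:y+100,x:x+100,::-1],None,fx=4,fy=4) for q,x,y in((s,200,110),(t,250,110))]))"
```

```text
clock: 11.75
tool_pos: [0.513, -0.2759, 0.2502]
eef_rot: [0.843, 0.537, 0.0, -0.0]
contact_force: [0.6, -1.0, -0.7]
opening: 0.492
clock: 12.75
tool_pos: [0.6092, -0.1439, 0.0967]
eef_rot: [0.843, 0.538, -0.003, -0.002]
contact_force: [0.1, 0.2, -0.6]
opening: 0.491
clk 12.75 p [ 0.6092 -0.1439  0.0967] yaw 65.1 z [-0.007  0.001 -1.   ] F [ 0.1  0.2 -0.6] op 0.491 q [ 0.27  0.89 -0.21  1.67  0.28  0.62  1.05]
shift [0.0012 0.003  0.0567] len 0.057
turn [-0.007  0.002  0.001]
```

View pics/c5.png

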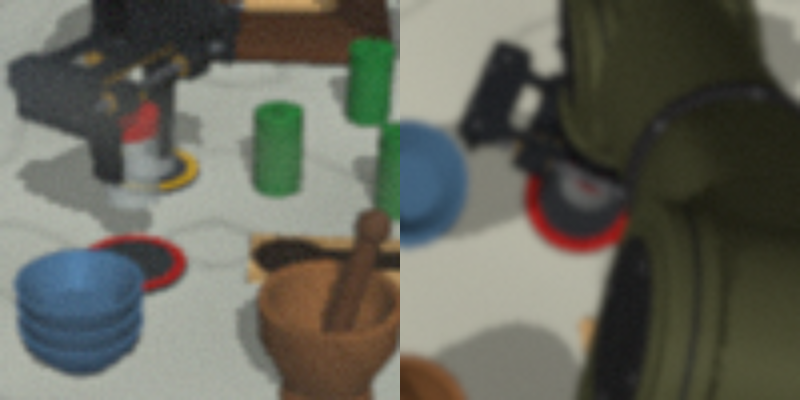

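The red shaker hangs upright over the red coaster at crop (140,240), with the bowls clear. Next I lower it.

```bash
python3 -m pendant '[[[0,0,0],[0.001,0.002,0.02],0.4],[[0,0,0],[0.001,0.002,0.035],0.4],[[0,0,0],[0.001,0.002,0.045],0.4],[[0,0,0],[0.001,0.002,0.05],0.4],[[0,0,0],[0.001,0.002,0.05],0.4],[[0,0,0],[0.001,0.002,0.05],0.4]]'
python3 go.py .612 -.144 .0397 65
```

```text
clock: 13.45
tool_pos: [0.6146, -0.1444, 0.0501]
eef_rot: [0.843, 0.538, 0.0, 0.0]
contact_force: [0.7, -0.8, -0.5]
opening: 0.496
clk 13.45 p [ 0.6146 -0.1444  0.0501] yaw 65.0 z [ 0.001 -0.    -1.   ] F [ 0.7 -0.8 -0.5] op 0.496 q [ 0.26  0.96 -0.18  1.67  0.3   0.54  1.03]
shift [-0.0008 -0.0025  0.0104] len 0.011
turn [ 0.001 -0.     0.001]
```

```bash
python3 -m pendant '[[[0,0,0],[-0.001,-0.002,0.006],0.4],[[0,0,0],[-0.001,-0.002,0.01],0.4],[[0,0,0],[-0.001,-0.002,0.01],0.4],[[0,0,0],[-0.001,-0.002,0.01],0.4]]'
python3 go.py .612 -.144 .0397 65
python3 -m pendant '[[[0,0,0],[0,0,0],0.6],[[0,0,0],[0,0,0],0.8],[[0,0,0],[0,0,0],0.85],[[0,0,0],[0,0,0],0.85],[[0,0,0],[0,0,-0.02],0.85],[[0,0,0],[0,0,-0.06],0.85],[[0,0,0],[0,0,-0.11],0.85],[[0,0,0],[0,0,-0.16],0.85],[[0,0,0],[0,0,-0.2],0.85],[[0,0,0],[0,0,-0.2],0.85]]'
python3 go.py .438 .189 .24 61
```

```text
clock: 13.85
tool_pos: [0.6119, -0.1443, 0.0396]
eef_rot: [0.843, 0.538, -0.0, -0.0]
contact_force: [-0.4, 0.6, 0.0]
opening: 0.491
clk 13.85 p [ 0.6119 -0.1443  0.0396] yaw 65.0 z [-0.  0. -1.] F [-0.4  0.6  0. ] op 0.491 q [ 0.26  0.98 -0.18  1.68  0.3   0.52  1.02]
shift [ 0.0003 -0.0001 -0.0001] len 0.0
turn [-0.    -0.     0.001]
clock: 14.85
tool_pos: [0.6157, -0.1447, 0.2462]
eef_rot: [0.843, 0.537, 0.005, 0.004]
contact_force: [-0.4, 1.0, -1.0]
opening: 0.848
clk 14.85 p [ 0.6157 -0.1447  0.2462] yaw 65.0 z [ 0.012 -0.002 -1.   ] F [-0.4  1.  -1. ] op 0.848 q [ 0.3   0.7  -0.26  1.55  0.22  0.91  1.1 ]
shift [ 0.2274 -0.3021  0.0034] len 0.378
turn [ 0.012 -0.004  0.07 ]
```

```bash
python3 -c "
from h import *
s=snap('side');t=snap('top')
cv2.imwrite('pics/c6.png',np.hstack([cv2.resize(q['image'][y:y+w,x:x+w,::-1],None,fx=400/w,fy=400/w,interpolation=cv2.INTER_CUBIC) for q,x,y,w in((s,235,220,66),(s,180,110,100))]))"
```

```text
(no output)
```

View pics/c6.png

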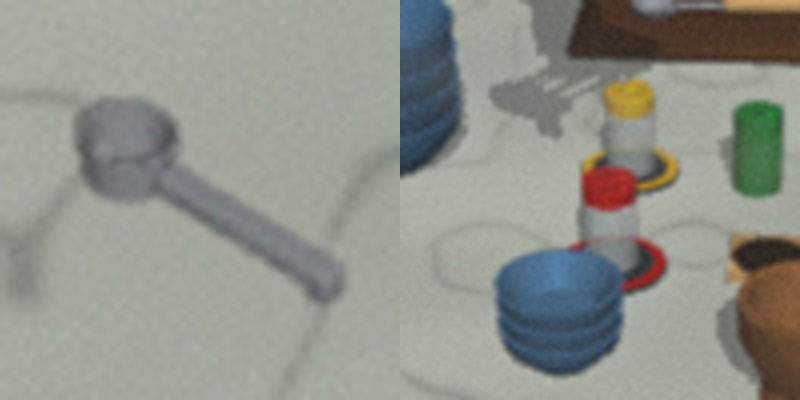

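Red and yellow both stand upright on their coasters. The scoop's cup rim centre is at crop (127,132) and its handle end at (327,268).

```bash
python3 -c "
from h import *
s=snap('side');k=400/66
f=lambda x,y:[(x+.5)/k-.5+235,(y+.5)/k-.5+220]
c=plane(s,[f(127,132)],.022)[0];e=plane(s,[f(328,272)],.012)[0]
d=(c-e)[:2];L=np.hypot(*d);u=d/L;print(c,e,L,c[:2]-.042*u,np.degrees(np.arctan2(u[1],u[0])))
"; python3 go.py .449 .183 .2 61
```

```text
[0.47527656 0.17009398 0.022     ] [0.39005551 0.21942052 0.012     ] 0.09846691964007172 [0.43892644 0.19113368] -30.062556662839096
clk 15.0 p [ 0.6112 -0.1444  0.239 ] yaw 65.0 z [-0.002  0.    -1.   ] F [-0.   0.5 -0.3] op 0.85 q [ 0.3   0.71 -0.26  1.56  0.22  0.9   1.1 ]
shift [ 0.2283 -0.2852  0.0392] len 0.367
turn [-0.001  0.001  0.07 ]
```

```bash
python3 -m pendant '[[[0,0,0],[0.03,-0.037,0],0.6],[[0,0,0],[0.06,-0.075,0],0.6],[[0,0,0],[0.09,-0.114,0],0.6],[[0,0,0.02],[0.12,-0.152,0],0.6],[[0,0,0.04],[0.15,-0.19,0],0.6],[[0,0,0.06],[0.18,-0.228,0],0.6],[[0,0,0.077],[0.21,-0.265,0],0.6],[[0,0,0.077],[0.2295,-0.29,0.03],0.6],[[0,0,0.077],[0.2295,-0.29,0.06],0.6],[[0,0,0.077],[0.2295,-0.29,0.1],0.6]]'
python3 -m pendant '[[[0,0,0],[0,0,0.03],0.5],[[0,0,0],[0,0,0.05],0.5],[[0,0,0],[0,0,0.065],0.5],[[0,0,0],[0,0,0.065],0.5],[[0,0,0],[0,0,0.065],0.5]]'
python3 go.py .4454 .186 .0145 60.6;  python3 -c "
from h import *
s=snap('side')
cv2.imwrite('pics/c7.png',cv2.resize(s['image'][190:310,200:340,::-1],None,fx=5,fy=5,interpolation=cv2.INTER_CUBIC))"
```

```text
clock: 16.0
tool_pos: [0.4449, 0.1874, 0.1382]
eef_rot: [0.863, 0.506, -0.0, -0.0]
contact_force: [1.3, -0.6, 0.4]
opening: 0.602
clock: 16.5
tool_pos: [0.445, 0.1856, 0.0739]
eef_rot: [0.863, 0.505, -0.001, -0.0]
contact_force: [0.1, -1.0, 0.1]
opening: 0.498
clk 16.5 p [0.445  0.1856 0.0739] yaw 60.6 z [-0.002 -0.001 -1.   ] F [ 0.1 -1.   0.1] op 0.498 q [-0.44  0.82 -0.08  2.12  0.27  0.21  0.3 ]
shift [0.0007 0.0003 0.0594] len 0.059
turn [-0.002  0.002  0.001]
```

View pics/c7.png

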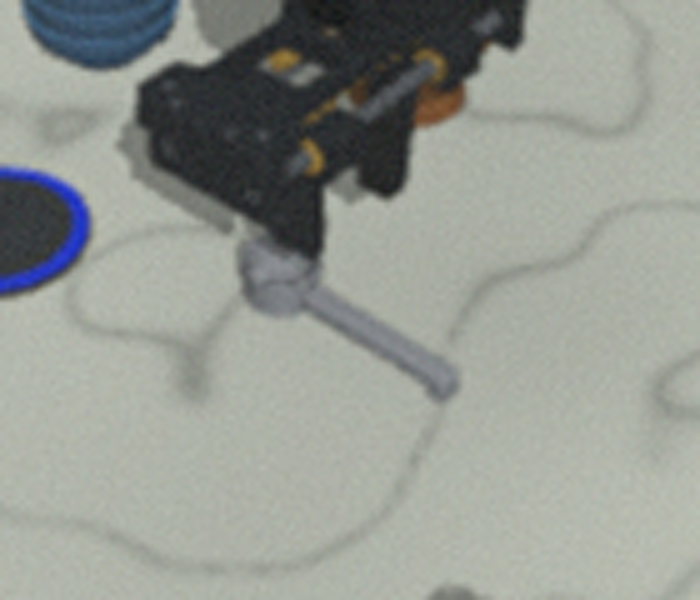

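The gripper straddles the handle just behind the cup (crop (310,250)), and the mortar is behind it. Next I go down slowly.

```bash
python3 -m pendant '[[[0,0,0],[0.001,0,0.015],0.5],[[0,0,0],[0.001,0,0.03],0.5],[[0,0,0],[0.001,0,0.042],0.5],[[0,0,0],[0.001,0,0.05],0.5],[[0,0,0],[0.001,0,0.05],0.5]]'
python3 go.py .4454 .186 .0145 60.6
```

```text
clock: 17.05
tool_pos: [0.4461, 0.1869, 0.0242]
eef_rot: [0.863, 0.505, -0.001, -0.0]
contact_force: [-0.4, -0.2, 0.3]
opening: 0.496
clk 17.05 p [0.4461 0.1869 0.0242] yaw 60.6 z [-0.001 -0.    -1.   ] F [-0.4 -0.2  0.3] op 0.496 q [-0.47  0.92 -0.03  2.12  0.28  0.1   0.28]
shift [-0.0011 -0.0002  0.0097] len 0.01
turn [-0.001  0.001  0.   ]
```

```bash
python3 -m pendant '[[[0,0,0],[-0.001,0,0.005],0.5],[[0,0,0],[-0.001,0,0.01],0.5],[[0,0,0],[-0.001,0,0.01],0.5],[[0,0,0],[-0.001,0,0.01],0.4],[[0,0,0],[-0.001,0,0.01],0.3],[[0,0,0],[-0.001,0,0.01],0.2],[[0,0,0],[-0.001,0,0.01],0.05],[[0,0,0],[-0.001,0,0.01],0.05],[[0,0,0],[-0.001,0,0.01],0.05],[[0,0,0],[-0.001,0,0.01],0.05]]' 25
python3 go.py
python3 -m pendant '[[[0,0,0],[0,0,0],0.05],[[0,0,0],[0,0,-0.005],0.05],[[0,0,0],[0,0,-0.01],0.05],[[0,0,0],[0,0,-0.025],0.05],[[0,0,0],[0,0,-0.05],0.05],[[0,0,0],[0,0,-0.08],0.05],[[0,0,0],[0,0,-0.12],0.05],[[0,0,0],[0,0,-0.16],0.05],[[0,0,0],[0,0,-0.2],0.05],[[0,0,0],[0,0,-0.2],0.05]]'
python3 go.py;  python3 -c "
from h import *
s=snap('side')
cv2.imwrite('pics/c8.png',cv2.resize(s['image'][100:260,180:340,::-1],None,fx=4,fy=4,interpolation=cv2.INTER_CUBIC))"
```

```text
clock: 18.05
tool_pos: [0.4461, 0.1862, 0.0148]
eef_rot: [0.863, 0.505, 0.0, -0.0]
contact_force: [0.6, 0.4, 1.6]
opening: 0.128
clk 18.05 p [0.4461 0.1862 0.0148] yaw 60.6 z [ 0.  0. -1.] F [0.6 0.4 1.6] op 0.128 q [-0.47  0.94 -0.03  2.13  0.29  0.08  0.28]
clock: 19.05
tool_pos: [0.4483, 0.1872, 0.2194]
eef_rot: [0.863, 0.504, 0.005, 0.0]
contact_force: [0.3, 0.0, -0.9]
opening: 0.126
clk 19.05 p [0.4483 0.1872 0.2194] yaw 60.6 z [ 0.009  0.004 -1.   ] F [ 0.3  0.  -0.9] op 0.126 q [-0.35  0.55 -0.21  2.01  0.2   0.58  0.35]
```

View pics/c8.png

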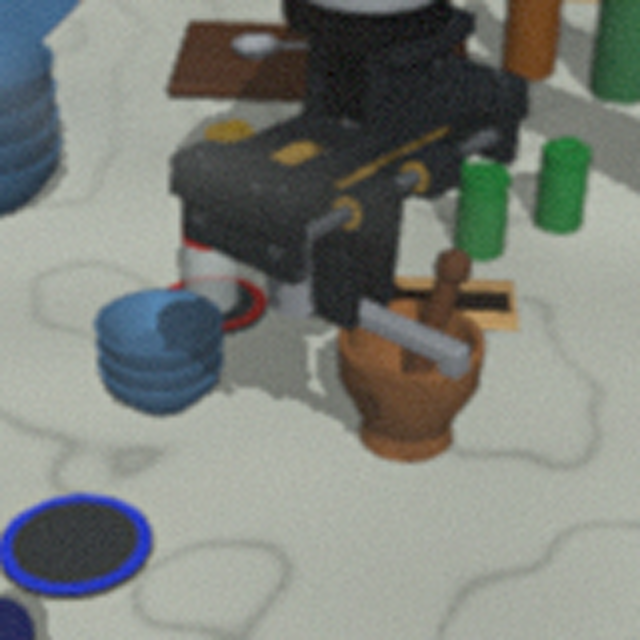

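The scoop is held level and clear of the table, at crop (410,335).

```bash
python3 go.py .4617 -.1834 .215 101
```

```text
clk 19.1 p [0.4472 0.1865 0.2171] yaw 60.6 z [ 0.005  0.002 -1.   ] F [-0.6 -0.5 -0.4] op 0.131 q [-0.35  0.56 -0.21  2.02  0.2   0.58  0.35]
shift [-0.3151  0.1943  0.0013] len 0.37
turn [ 0.005 -0.003 -0.705]
```

```bash
python3 -m pendant '[[[0,0,-0.07],[-0.031,0.019,0],0.05],[[0,0,-0.14],[-0.062,0.038,0],0.05],[[0,0,-0.21],[-0.093,0.057,0],0.05],[[0,0,-0.28],[-0.124,0.076,0],0.05],[[0,0,-0.35],[-0.155,0.095,0],0.05],[[0,0,-0.42],[-0.186,0.114,0],0.05],[[0,0,-0.49],[-0.217,0.133,0],0.05],[[0,0,-0.56],[-0.248,0.152,0],0.05],[[0,0,-0.63],[-0.279,0.171,0],0.05],[[0,0,-0.70],[-0.31,0.19,0],0.05]]'
python3 go.py .4617 -.1834 .06 101
```

```text
clock: 20.1
tool_pos: [0.4581, -0.1785, 0.2132]
eef_rot: [0.637, 0.771, -0.0, -0.002]
contact_force: [-0.0, 0.6, -0.3]
opening: 0.13
clk 20.1 p [ 0.4581 -0.1785  0.2132] yaw 100.9 z [-0.003  0.001 -1.   ] F [-0.   0.6 -0.3] op 0.13 q [ 0.59  0.6  -0.5   1.98  0.45  0.67  1.57]
shift [-0.0058  0.0031  0.1532] len 0.153
turn [-0.003 -0.002 -0.002]
```

```bash
python3 -m pendant '[[[0,0,0],[-0.005,0.003,0.02],0.05],[[0,0,0],[-0.005,0.003,0.05],0.05],[[0,0,0],[-0.005,0.003,0.08],0.05],[[0,0,0],[-0.005,0.003,0.11],0.05],[[0,0,0],[-0.005,0.003,0.135],0.05],[[0,0,0],[-0.005,0.003,0.15],0.05],[[0,0,0],[-0.005,0.003,0.15],0.05],[[0,0,0],[-0.005,0.003,0.15],0.05]]'
python3 go.py .4617 -.1834 .0195 101;  python3 -c "
from h import *
s=snap('side');t=snap('top')
cv2.imwrite('pics/c9.png',np.hstack([cv2.resize(q['image'][y:y+80,x:x+80,::-1],None,fx=5,fy=5,interpolation=cv2.INTER_CUBIC) for q,x,y in((s,245,120),(t,275,175))]))"
```

```text
clock: 20.9
tool_pos: [0.4625, -0.1812, 0.064]
eef_rot: [0.638, 0.77, -0.0, -0.001]
contact_force: [0.5, -0.6, 0.1]
opening: 0.132
clk 20.9 p [ 0.4625 -0.1812  0.064 ] yaw 100.8 z [-0.002  0.001 -1.   ] F [ 0.5 -0.6  0.1] op 0.132 q [ 0.43  0.85 -0.24  2.07  0.67  0.29  1.37]
shift [-0.0021 -0.0011  0.0445] len 0.045
turn [-0.002 -0.001 -0.004]
```

View pics/c9.png

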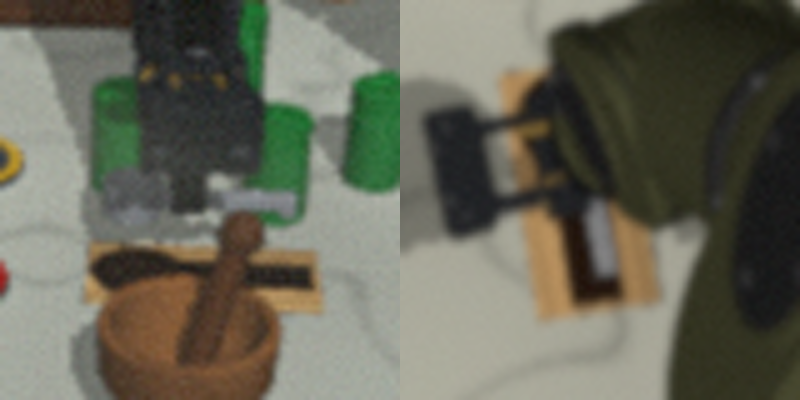

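The scoop hangs level above the rest with the cup over the round part, and the handle stripe lines up in the top crop.

```bash
python3 -m pendant '[[[0,0,0],[-0.002,-0.001,0.012],0.05],[[0,0,0],[-0.002,-0.001,0.024],0.05],[[0,0,0],[-0.002,-0.001,0.034],0.05],[[0,0,0],[-0.002,-0.001,0.038],0.05],[[0,0,0],[-0.002,-0.001,0.038],0.05]]'
python3 go.py .4617 -.1834 .0195 101
```

```text
clock: 21.5
tool_pos: [0.4627, -0.1836, 0.0266]
eef_rot: [0.638, 0.77, -0.0, -0.0]
contact_force: [-0.2, 0.1, -0.3]
opening: 0.13
clk 21.5 p [ 0.4627 -0.1836  0.0266] yaw 100.7 z [-0.  0. -1.] F [-0.2  0.1 -0.3] op 0.13 q [ 0.38  0.92 -0.16  2.08  0.72  0.19  1.34]
shift [ 0.0004 -0.0009  0.0071] len 0.007
turn [-0.    -0.    -0.005]
```

```bash
python3 -m pendant '[[[0,0,0],[0,-0.001,0.004],0.05],[[0,0,0],[0,-0.001,0.007],0.05],[[0,0,0],[0,-0.001,0.007],0.05],[[0,0,0],[0,-0.001,0.007],0.05]]'
python3 go.py .4617 -.1834 .0190 101
```

```text
clock: 21.9
tool_pos: [0.4618, -0.1839, 0.0197]
eef_rot: [0.638, 0.77, 0.0, -0.0]
contact_force: [-0.2, -0.1, -0.4]
opening: 0.136
clk 21.9 p [ 0.4618 -0.1839  0.0197] yaw 100.7 z [ 0.  0. -1.] F [-0.2 -0.1 -0.4] op 0.136 q [ 0.37  0.94 -0.14  2.08  0.72  0.17  1.33]
shift [0.0005 0.     0.0007] len 0.001
turn [ 0.    -0.    -0.005]
```

```bash
python3 -m pendant '[[[0,0,0],[0,0,0.001],0.05],[[0,0,0],[0,0,0.001],0.2],[[0,0,0],[0,0,0.001],0.35],[[0,0,0],[0,0,0.001],0.4],[[0,0,0],[0,0,0.001],0.4],[[0,0,0],[0,0,-0.02],0.4],[[0,0,0],[0,0,-0.06],0.4],[[0,0,0],[0,0,-0.11],0.4],[[0,0,0],[0,0,-0.16],0.4],[[0,0,0],[0,0,-0.2],0.4]]'
python3 go.py .6095 .306 .22 80
```

```text
clock: 22.9
tool_pos: [0.4617, -0.1839, 0.2224]
eef_rot: [0.638, 0.77, 0.0, 0.001]
contact_force: [1.2, 0.1, -0.3]
opening: 0.399
clk 22.9 p [ 0.4617 -0.1839  0.2224] yaw 100.7 z [ 0.001 -0.    -1.   ] F [ 1.2  0.1 -0.3] op 0.399 q [ 0.62  0.6  -0.53  1.96  0.46  0.7   1.56]
shift [0.4539 0.2364 0.0025] len 0.512
turn [0.001 0.    0.362]
```

```bash
python3 -m pendant '[[[0,0,0.03],[0.04,0.021,0],1],[[0,0,0.07],[0.08,0.042,0],1],[[0,0,0.11],[0.12,0.063,0],1],[[0,0,0.15],[0.16,0.084,0],1],[[0,0,0.19],[0.2,0.105,0],1],[[0,0,0.23],[0.24,0.126,0],1],[[0,0,0.27],[0.28,0.147,0],1],[[0,0,0.31],[0.32,0.168,0],1],[[0,0,0.35],[0.36,0.189,0],1],[[0,0,0.362],[0.4,0.21,0],1]]'
python3 go.py .61 .307 .12 80
python3 - <<'E'
from m import *
s=snap('side','s10.png');t=snap('top')
cv2.imwrite('pics/c10.png',np.hstack([cv2.resize(q['image'][y:y+80,x:x+80,::-1],None,fx=5,fy=5,interpolation=cv2.INTER_CUBIC) for q,x,y in((s,245,120),(t,275,175))]))
E
```

```text
clock: 23.9
tool_pos: [0.5936, 0.2498, 0.2196]
eef_rot: [0.766, 0.642, -0.0, 0.0]
contact_force: [0.6, -0.8, -0.1]
opening: 0.999
clk 23.9 p [0.5936 0.2498 0.2196] yaw 79.9 z [-0.    -0.001 -1.   ] F [ 0.6 -0.8 -0.1] op 0.999 q [-0.28  0.76 -0.36  1.53  0.31  0.91  0.66]
shift [0.0593 0.0062 0.0995] len 0.116
turn [-0.     0.001 -0.001]
```

View pics/c10.png

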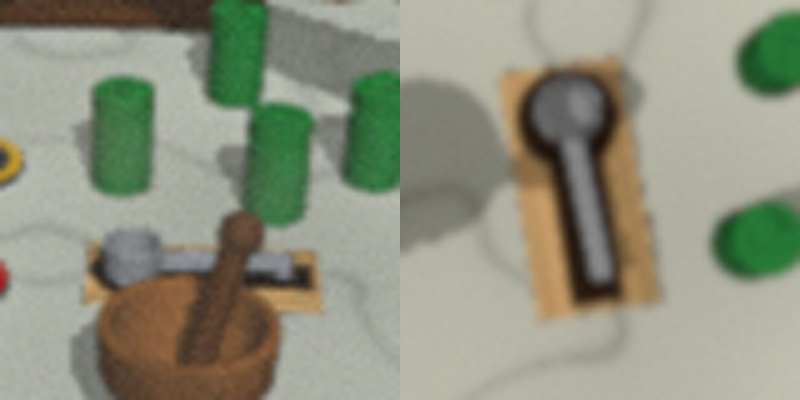

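The scoop lies inside the outline, with the cup at crop (567,108) on the disc and the handle in the stripe. Now the jar.

```bash
python3 -m pendant '[[[0,0,0],[0.03,0.003,0],1],[[0,0,0],[0.059,0.006,0.01],1],[[0,0,0],[0.059,0.006,0.04],1],[[0,0,0],[0.059,0.006,0.08],1],[[0,0,0],[0.059,0.006,0.1],1],[[0,0,0],[0.059,0.006,0.1],1],[[0,0,0],[0.059,0.006,0.1],1]]'
python3 go.py .61 .307 .034 80
python3 - <<'E'
from h import *
s=snap('side');t=snap('top')
k=5;f=lambda x,y:[(x-400+.5)/5-.5+275,(y+.5)/5-.5+175]
c=plane(t,[f(567,108)],.025)[0];e=plane(t,[f(600,284)],.016)[0];d=(c-e)[:2];u=d/np.hypot(*d)
o=c[:2]-.042*u; a=np.radians(7);X=np.array([np.cos(a),np.sin(a)]);Y=np.array([-X[1],X[0]]);ro=np.array([.4503,-.1853])
print('scoop org in rest',(o-ro)@X,(o-ro)@Y,'cup',(c[:2]-ro)@X,(c[:2]-ro)@Y)
cv2.imwrite('pics/c11.png',np.hstack([cv2.resize(q['image'][y:y+80,x:x+80,::-1],None,fx=5,fy=5,interpolation=cv2.INTER_CUBIC) for q,x,y in((s,140,220),(t,105,120))]))
E
```

```text
clock: 24.7
tool_pos: [0.6099, 0.305, 0.12]
eef_rot: [0.766, 0.643, -0.0, -0.0]
contact_force: [0.1, -0.2, 0.1]
opening: 1.005
clk 24.7 p [0.6099 0.305  0.12  ] yaw 80.0 z [-0.  0. -1.] F [ 0.1 -0.2  0.1] op 1.005 q [-0.37  0.93 -0.32  1.47  0.36  0.8   0.58]
shift [ 0.002  -0.0002  0.086 ] len 0.086
turn [-0.    -0.    -0.001]
scoop org in rest 0.00391552906169671 0.0006677834698747121 cup 0.04587919493004193 0.0024144222103926758
```

View pics/c11.png

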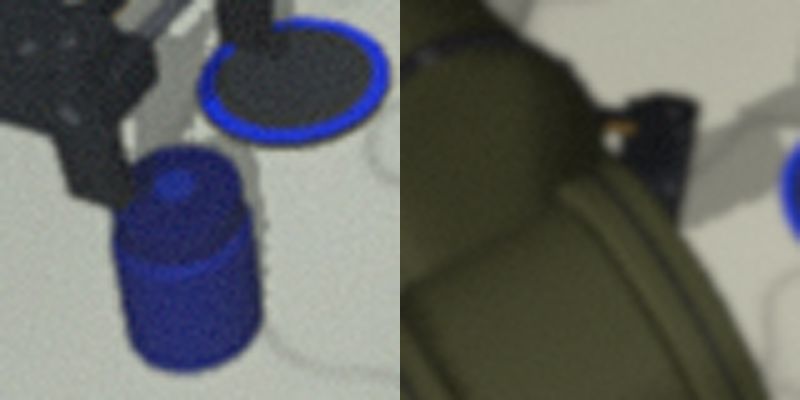

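The jar is between the fingers, with its button at crop (177,182). I'll check that ray and then go down.

```bash
python3 -c "
from h import *
s=snap('side');print(plane(s,[[175,256]],.08),plane(s,[[140+188/5-.5,220+332/5-.5]],.0))"
```

```text
[[0.61234147 0.30975992 0.08      ]] [[0.61471311 0.316291   0.        ]]
```

```bash
python3 -m pendant '[[[0,0,0],[0.003,0.001,0.015],1],[[0,0,0],[0.003,0.001,0.03],1],[[0,0,0],[0.003,0.001,0.045],1],[[0,0,0],[0.003,0.001,0.06],1],[[0,0,0],[0.003,0.001,0.073],1],[[0,0,0],[0.003,0.001,0.082],1],[[0,0,0],[0.003,0.001,0.086],1],[[0,0,0],[0.003,0.001,0.086],1],[[0,0,0],[0.003,0.001,0.086],1]]'
python3 -m pendant '[[[0,0,0],[0,0,0],0.85],[[0,0,0],[0,0,0],0.75],[[0,0,0],[0,0,0],0.6],[[0,0,0],[0,0,0],0.55],[[0,0,0],[0,0,0],0.55],[[0,0,0],[0,0,0],0.55],[[0,0,0],[0,0,0],0.55],[[0,0,0],[0,0,0],0.55]]' 25
python3 go.py .6226 .155 .1 80
```

```text
clock: 25.75
tool_pos: [0.6117, 0.3083, 0.0342]
eef_rot: [0.766, 0.643, 0.001, 0.0]
contact_force: [-0.2, 0.9, -0.3]
opening: 0.997
clock: 26.55
tool_pos: [0.6116, 0.3086, 0.0341]
eef_rot: [0.766, 0.643, 0.001, -0.0]
contact_force: [0.6, 1.7, 2.6]
opening: 0.649
clk 26.55 p [0.6116 0.3086 0.0341] yaw 80.0 z [ 0.001  0.001 -1.   ] F [0.6 1.7 2.6] op 0.649 q [-0.39  1.05 -0.28  1.48  0.4   0.67  0.54]
shift [-0.1493  0.0376 -0.0661] len 0.168
turn [ 0.001 -0.001 -0.   ]
```

```bash
python3 -m pendant '[[[0,0,0],[0,0,-0.01],0.55],[[0,0,0],[0,0,-0.03],0.55],[[0,0,0],[0,0,-0.05],0.55],[[0,0,0],[-0.02,0.005,-0.066],0.55],[[0,0,0],[-0.05,0.013,-0.066],0.55],[[0,0,0],[-0.08,0.02,-0.066],0.55],[[0,0,0],[-0.11,0.028,-0.066],0.55],[[0,0,0],[-0.135,0.034,-0.066],0.55],[[0,0,0],[-0.149,0.038,-0.066],0.55],[[0,0,0],[-0.149,0.038,-0.066],0.55]]'
python3 go.py .6226 .155 .0400 80
```

```text
clock: 27.55
tool_pos: [0.623, 0.1509, 0.0995]
eef_rot: [0.767, 0.641, -0.001, 0.001]
contact_force: [1.1, 0.2, -2.0]
opening: 0.644
clk 27.55 p [0.623  0.1509 0.0995] yaw 79.7 z [-0.001 -0.003 -1.   ] F [ 1.1  0.2 -2. ] op 0.644 q [-0.14  0.91 -0.32  1.62  0.41  0.68  0.73]
shift [ 0.0041 -0.0011  0.0595] len 0.06
turn [-0.     0.003 -0.004]
```

```bash
python3 -m pendant '[[[0,0,0],[0,0,0.015],0.55],[[0,0,0],[0,0,0.03],0.55],[[0,0,0],[0,0,0.042],0.55],[[0,0,0],[0,0,0.05],0.55],[[0,0,0],[0,0,0.05],0.55],[[0,0,0],[0,0,0.05],0.55]]'
python3 go.py .6226 .155 .0397 80;python3 - <<'E'
from h import *
s=snap('side');t=snap('top')
cv2.imwrite('pics/c12.png',np.hstack([cv2.resize(q['image'][y:y+80,x:x+80,::-1],None,fx=5,fy=5,interpolation=cv2.INTER_CUBIC) for q,x,y in((s,160,190),(t,155,120))]))
E
```

```text
clock: 28.15
tool_pos: [0.6228, 0.1551, 0.0494]
eef_rot: [0.766, 0.643, -0.0, -0.0]
contact_force: [-0.3, 0.5, -2.2]
opening: 0.648
clk 28.15 p [0.6228 0.1551 0.0494] yaw 80.0 z [-0.  0. -1.] F [-0.3  0.5 -2.2] op 0.648 q [-0.16  0.98 -0.29  1.63  0.44  0.6   0.7 ]
shift [-0.0001 -0.0001  0.0097] len 0.01
turn [-0. -0.  0.]
```

View pics/c12.png

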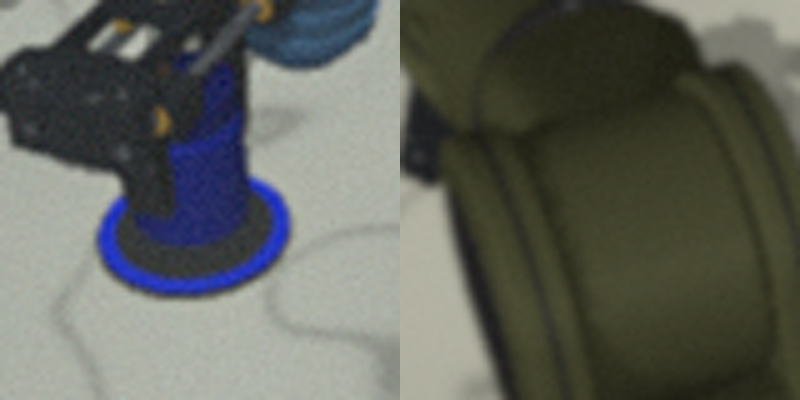

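The jar is upright over the blue ring: its axis is at column 193 and the ring centre at 194 in the crop. Next I lower it and release.

```bash
python3 -m pendant '[[[0,0,0],[0,0,0.005],0.55],[[0,0,0],[0,0,0.009],0.55],[[0,0,0],[0,0,0.0095],0.55],[[0,0,0],[0,0,0.0095],0.55]]'
python3 go.py .6226 .155 .0392 80
python3 -m pendant '[[[0,0,0],[0,0,0],0.7],[[0,0,0],[0,0,0],0.8],[[0,0,0],[0,0,0],0.95],[[0,0,0],[0,0,0],0.95],[[0,0,0],[0,0,0],0.95],[[0,0,0],[0,0,-0.02],0.95],[[0,0,0],[0,0,-0.06],0.95],[[0,0,0],[0,0,-0.11],0.95],[[0,0,0],[0,0,-0.16],0.95],[[0,0,0],[0,0,-0.2],0.95]]'
python3 go.py .4 .35 .24 80
```

```text
clock: 28.65
tool_pos: [0.6227, 0.1546, 0.04]
eef_rot: [0.766, 0.643, -0.0, -0.0]
contact_force: [-0.1, 0.2, -2.7]
opening: 0.647
clk 28.65 p [0.6227 0.1546 0.04  ] yaw 80.0 z [-0. -0. -1.] F [-0.1  0.2 -2.7] op 0.647 q [-0.16  1.   -0.28  1.63  0.44  0.58  0.7 ]
shift [ 0.0004 -0.0002  0.0008] len 0.001
turn [-0.  0. -0.]
clock: 29.65
tool_pos: [0.6232, 0.1549, 0.2434]
eef_rot: [0.766, 0.643, 0.001, 0.0]
contact_force: [-0.0, -0.4, -0.1]
opening: 0.951
clk 29.65 p [0.6232 0.1549 0.2434] yaw 80.0 z [ 0.002  0.001 -1.   ] F [-0.  -0.4 -0.1] op 0.951 q [-0.1   0.73 -0.4   1.51  0.32  0.96  0.8 ]
shift [ 0.1533 -0.2537  0.0031] len 0.296
turn [ 0.002 -0.002 -0.   ]
```

Next I move the arm clear and take a final look.

```bash
python3 -m pendant '[[[0,0,0],[0.02,-0.035,0],0.95],[[0,0,0],[0.04,-0.07,0],0.95],[[0,0,0],[0.06,-0.105,0],0.95],[[0,0,0],[0.08,-0.14,0],0.95],[[0,0,0],[0.1,-0.175,0],0.95],[[0,0,0],[0.125,-0.21,0],0.95],[[0,0,0],[0.153,-0.254,0],0.95],[[0,0,0],[0.153,-0.254,0],0.95],[[0,0,0],[0.153,-0.254,0],0.95],[[0,0,0],[0.153,-0.254,0],0.95]]'
python3 - <<'E'
from m import *
s=snap('side');t=snap('top')
I=t['image']
print('expected lid px: jar',proj(t,[.6226,.1551,.08]),'red',proj(t,[.6123,-.1439,.076]),'yel',proj(t,[.6379,-.3069,.076]))
show('bowl',t,blobs(I,(95,80,50),(115,255,255),(230,135,275,180)),.05)
cv2.imwrite('pics/c13.png',np.vstack([cv2.resize(I[125:185,165:375,::-1],None,fx=3.7,fy=3.7,interpolation=cv2.INTER_CUBIC),cv2.resize(s['image'][120:260,120:330,::-1],(777,370))]))
E
```

```text
clock: 30.65
tool_pos: [0.4003, 0.3483, 0.2402]
eef_rot: [0.767, 0.642, -0.0, 0.001]
contact_force: [1.2, -0.0, 0.2]
opening: 0.95
expected lid px: jar [[192.67920098 152.08859716]] red [[297.07298793 153.96728209]] yel [[353.09500586 144.35615311]]
bowl [251.4 155.4] (237, 141, 29, 30) 641 [ 0.6161 -0.0125  0.05  ]
```

View pics/c13.png

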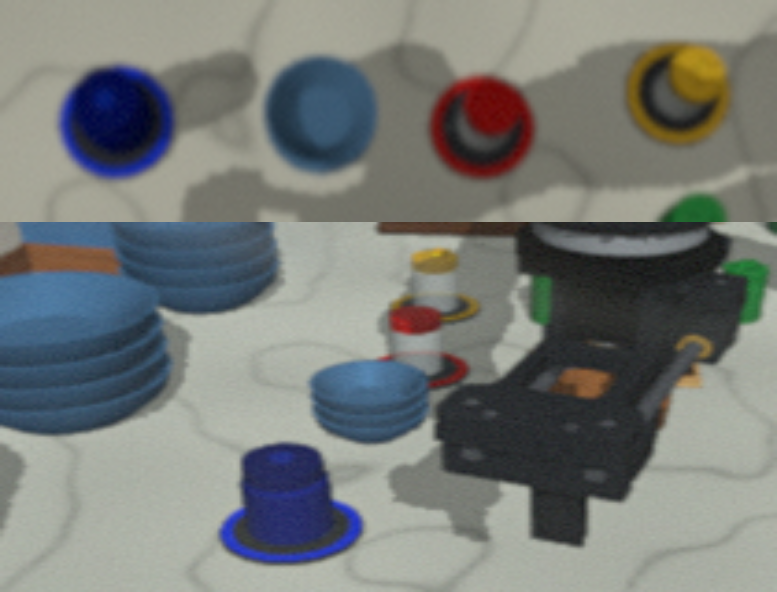

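The jar, red and yellow lids are within about 1 pixel (about 3 mm) of the expected positions. All three bases are inside their rings, and the bowls have not moved.

```bash
python3 -c "
from h import *
print(r.get_state()['clock'],r.finish_job())"
```

```text
the job is handed in; nothing more can be done
30.75 None
```

The spice station is set out and handed in at 30.75 s. I placed the yellow shaker, the red shaker, the scoop and the jar, in that order, and lowered each to about 1 mm or less above its place before opening the fingers.

- **Shakers and jar:** the final top view showed all three lids within about 1 pixel (roughly 3 mm) of where they should be over the ring centres. All three stood upright with their bases inside the rings.
- **Scoop:** measured after release, its origin was about 4 mm from the rest's. The cup sat at x = 46 mm, y = 2 mm in the rest's frame, which is on the round part. I turned it about 4° from the rest's axis on purpose, to keep the gripper clear of a green shaker. I did not look at it again in the last picture, where the arm hid part of the rest in the side view.
- **Bowls:** they had not moved, within about 0.5 mm.
- **Disagreements:** the scoop's measured length came out 4–5 mm short of nominal, so I trusted the cup centre. The two cameras disagreed on the jar by up to about 8 mm at first, within the jaws' clearance. A brief 5.6 N upward force showed while gripping the red shaker and was gone after the lift.

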